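# Lock the relay's tray into its test dock

### The arm

A 6-joint arm with a two-finger parallel gripper is mounted at the origin on a cart in front of the work surface, level with it; the furniture and walls round the work are solid. World frame = base frame: x ahead of the robot, y to its left, z up, the work surface at z = 0. Lengths are in m, angles in rad, forces in N, time in s.
With the tool pointing down it reaches from about 0.425 to 0.95 m from the base axis. Payload 3.5 kg.
Tool frame: the origin (TCP) lies on the centre line of the jaws, within the pads' length; the fingertips stand 14 mm ahead of it and the grasp point (between the pads) lies 5 mm behind it (ctrl.finger_overhang is the distance from the TCP to the fingertips, in m); z points along the fingers, y is the line along which they close (so a half turn about z gives the same grasp; the last joint's range is limited). The gripper opens to 85 mm and grips with 20 to 120 N. Pads are 22 mm wide; open, the fingers measure 114 mm over their backs; the gripper's body (76 mm by 85 mm) begins 54 mm behind the grasp point. The pads swing forward as they close: fully open they stand 13 mm farther back than shut.
Start: joints at [1.15, 0.286, 1.577, -0, 1.279, -0.15], TCP at [0.181, 0.65, 0.245] pointing down, gripper open.
Joint ranges: [-2.77, 2.77], [-0.9, 2.22], [0.21, 2.48], [-1.53, 4.67], [0.24, 2.81], [-2.84, 2.84]. Speed limits (rad/s): [2.79, 2.79, 3.14, 3.14, 3.14, 3.14].

### API

Orientations are given as a unit quaternion [x, y, z, w].
In Python, from plant import ctrl gives the robot as it stands.
- The arm moves only by the tool send_rows, never from a script. Its argument "moves" is text: rows parted by semicolons, each of 7 numbers parted by spaces: the turn, a rotation vector about the tool's x, y, z in units of 360 degrees (1.0 is 360 degrees), then the shift along the tool's x, y, z in units of 20 cm (1.0 is 20 cm), then the gripper's target within -1 to 1 (fully open at 1, half-way at 0, shut at -1). A call has 1 to 12 rows; each row is the pose to reach, as a shift and turn from the pose commanded when the call began, along the tool's axes at that moment, turning the shorter way round; what a row does not reach only later rows make up. A row lasts 1/8 s, in which the tool goes at most 62.5 mm and 10.7 degrees, less where a joint would pass 70% of its speed; a pose out of reach is approached as far as the arm can. A call with a number of a shift or a turn outside -1 to 1 is refused whole. A call with a gripper value outside its range is refused whole. The fingers move at their own pace and stop on an object; "newtons" is the grip in N (left out, the last holds). Time passes only in rows, so rows that repeat a pose let the fingers close. It gives the time, the measured TCP pose, the force, the opening and the grip force at its end, in the units of the state.
- ctrl.get_state(): the state, without advancing time (a new reading comes with each control period).
- ctrl.read_camera(name): name is "scene" or "top" or "wrist"; returns a dict with "image" (384x512x3 uint8, red, green, blue), "fovy" (degrees; the focal length in pixels is half the picture's height over the tangent of half this angle, whatever the lens; pixels are square), "cx", "cy" (the principal point, pixels), "extrinsics" (4x4, takes a point from camera to world coordinates). Camera axes: x right, y up, looking along -z (the intrinsics and any distortion apply to the point x, -y, -z); pixel columns grow to the right and rows downward; lengths in m; the calibration is good to about 2 mm. A picture is of the moment at which its call begins. There is no depth.
- ctrl.sign_off(): hands the job in; it is judged then, once.
The state is a dict: "time": time; "qpos": joint angles; "dq": joint speeds; "joint_efforts": joint torques, N m; "eef_pos": TCP position; "tcp_rot": TCP orientation; "contact_force": force on the tool from outside, world axes, zero at the start; "wrist_torque": the same for the moment, N m; "opening": opening from 0.0 (shut) to 1.0 (fully open); "finger_force": force on a finger pad.
Only numpy, scipy, OpenCV 4.12 (cv2) and the standard library are available. Lean on these libraries where they do the work, as an engineer would, in place of code of your own. Each camera call takes 0.05 s, during which the arm holds its last target. There are 200 camera calls.

### The job

Of the two test docks on the bench, take the one whose tray carries the yellow relay: push its tray in by the black tab until the brass-headed stud sits in the open mouth of the grey metal cam disc, then turn that disc's black bar clockwise as far as it goes so that the curved slot draws the tray fully home, and let go. Leave the other dock, with the silver heat sink, as it is.

Things in the scene. Friction and masses are not known exactly. Their poses are not given: they have to be found in the camera images.
- relay_dock: Dock with the yellow relay, fixed to the bench: blue plate 285 x 96 x 12 mm, guide rails to 29 mm high. Origin on the cam's vertical axis at bench level; x = push-in direction of the tray (roughly away from the robot), z up. Plate spans 215 mm before to 70 mm past the axis. Grey metal cam disc on the axis: 112 mm across, top at 38 mm, a curved slot with its wide mouth at the rim.
- relay_grip (a point): Grip centre of the relay dock's black cam bar, on the cam axis, 70 mm above the bench. The bar is 56 mm long, 14 mm thick, from 50 to 84 mm above the bench; at cam angle 0 it lies along the dock's x axis and it turns with the cam. The disc's and stud's tops below it are at 38 and 45 mm.
- relay_tab (a point): Grip centre, 46 mm above the bench, of the black upright tab on the relay's tray: 24 mm wide across the dock, 10 mm thick along its x, rising from the tray (21 mm high) to 60 mm. On the dock's centre line, 116 mm + joint relay_tray before the cam axis. The relay (28 mm along x, 50 mm across, top at 47 mm) sits with its centre 37 mm ahead of the tab; the stud stands 90 mm ahead of it.
- relay_tray (a joint): How far the relay's tray is out, m: 0 = home, starts 0.046 to 0.066, at most 0.068. Slides along the dock's x, about 2 N friction, stays where left. Its brass-headed stud (head 17 mm, shank 8 mm) enters the open cam's mouth and meets the slot's inner wall at about 0.007; left anywhere from 0.007 to 0.016 it is caught by the turning slot and drawn home. Only the cam can bring it home.
- relay_cam (a joint): Angle of the relay dock's cam, rad: 0 = open, mouth facing the stud; grows clockwise seen from above, to a stop at 1.45; starts 0 to 0.1. The slot draws the stud in until about 1.2, then holds it. Friction about 0.06 N m, a little more while drawing; stays where left.
- sink_tab (a point): The same point on the tab of the other dock's tray, the dock that carries the silver finned heat sink (45 x 45 x 24 mm) and is otherwise alike; to be left alone.
- sink_cam (a joint): Angle of the other dock's cam, as for relay_cam; starts at 0 to 0.1; to be left alone.

How it is judged:
On the way:
1. the relay tray's stud is in the mouth of its still open cam (value of joint relay_tray below 0.019 m and value of joint relay_cam below 0.5 rad), for 0.1 s.
At the end, for the whole second after the job is handed in: The relay's tray is within 3 mm of fully home, its cam is turned at least 1.1 rad clockwise and at rest, and the heat sink's dock is as it was: its tray within 10 mm of its start, its cam below 0.3 rad (value of joint relay_tray below 0.003 m and value of joint relay_cam above 1.1 rad and velocity of joint relay_cam between -0.05 and 0.05 rad/s and distance of sink_tab from where it was at the start of the episode below 0.01 m and value of joint sink_cam below 0.3 rad); the robot touches nothing.
It fails at once if the heat sink's tray is moved by more than 10 mm (distance of sink_tab from where it was at the start of the episode above 0.01 m).
It fails at once if the heat sink's cam is turned (value of joint sink_cam above 0.3 rad).
It also fails if it takes over 48 s, if anything falls off the work surface, if the arm or the gripper's body presses on something with over 40 N, if the wrist force passes 120 N, or if a joint passes its speed limit or range.

## Working session

There is one attempt and no reset: what is moved stays moved. The work goes in short steps, Python scripts to look and compute and a tool call to move; the robot and the scene stay as the last step left them, time stands still between calls to the robot, and variables do not carry over. Pictures are saved under pics/ and viewed, at most 10 in all, crops included, and the job is handed in when it is done.

Besides the shell and the picture viewer there is one more tool, called by a JSON object that holds its "method" and its "body", one argument or row to a line. send_rows: Moves the arm, as the interface text tells. Its arguments: {"type":"object","properties":{"moves":{"type":"string"},"newtons":{"type":"number"}},"required":["moves"]}

```bash
mkdir -p pics; ls; python3 - <<'E'
from plant import ctrl
import cv2, numpy as np
s=ctrl.get_state(); print(s)
for n in ("top","scene"):
    c=ctrl.read_camera(n); cv2.imwrite(f"pics/{n}0.png",c["image"][:,:,::-1]); print(n,c["fovy"],c["cx"],c["cy"],c["extrinsics"].round(4).tolist(),[k for k in c])
print(ctrl.finger_overhang)
E
```

```text
pics
{'time': 0.0, 'qpos': array([ 1.14999637e+00,  2.87189433e-01,  1.57815261e+00,  2.48413320e-05,
        1.27858516e+00, -1.50009584e-01]), 'dq': array([ 3.27090786e-04,  4.37436681e-07, -4.25577518e-04,  8.31845246e-04,
       -1.66811422e-05,  5.79776855e-04]), 'joint_efforts': array([ 2.00740709e-03, -4.05973756e+01, -2.92635763e+01, -7.72946720e-06,
        5.79669591e-03,  1.79701340e-05]), 'eef_pos': array([0.18027815, 0.64984757, 0.24394449]), 'tcp_rot': array([ 1.34985358e-01,  9.90846906e-01, -1.11670697e-03, -3.40049977e-04]), 'contact_force': array([-0.21397615, -0.36917274, -0.1266673 ]), 'wrist_torque': array([-0.01082391,  0.03105184,  0.00039036]), 'finger_force': 0.0, 'opening': 1.002355232082404}
top 54.21809147435168 254.47438178897252 192.2348346580265 [[0.0188, 0.9922, -0.1232, 0.4802], [-0.9991, 0.0235, 0.0365, 0.0011], [0.0391, 0.1224, 0.9917, 0.9163], [0.0, 0.0, 0.0, 1.0]] ['image', 'fovy', 'cx', 'cy', 'extrinsics']
scene 53.5102596166519 266.42099737860855 196.27873928154074 [[-0.7964, 0.415, -0.4399, 0.218], [-0.6048, -0.5372, 0.5879, 0.5032], [0.0077, 0.7342, 0.6788, 0.644], [0.0, 0.0, 0.0, 1.0]] ['image', 'fovy', 'cx', 'cy', 'extrinsics']
0.014
```

View pics/top0.png

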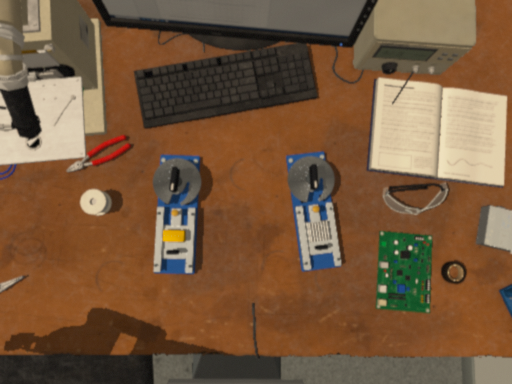

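View pics/scene0.png

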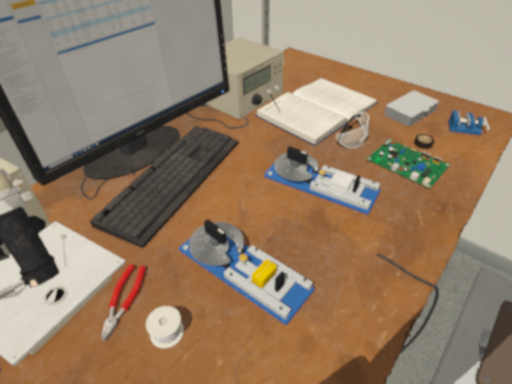

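The top view shows the relay dock on the left: disc centre about (177,181), yellow relay (174,236), black tab (174,251). The heat-sink dock is at about (313,180) for the disc. The scene view agrees.

```bash
cat > h.py <<'E'
from plant import ctrl
import cv2, numpy as np
def cam(n):
    return ctrl.read_camera(n)
def ray(c,uv,z):
    f=c["image"].shape[0]/2/np.tan(np.radians(c["fovy"]/2)); E=c["extrinsics"]
    uv=np.atleast_2d(uv).astype(float)
    d=np.c_[(uv[:,0]-c["cx"])/f,-(uv[:,1]-c["cy"])/f,-np.ones(len(uv))]@E[:3,:3].T
    o=E[:3,3]; return o+d*((z-o[2])/d[:,2])[:,None]
def blobs(mask,amin=15):
    n,l,st,ce=cv2.connectedComponentsWithStats(mask.astype(np.uint8)); 
    return [(ce[i].round(1).tolist(),int(st[i,4]),st[i,:4].tolist(),l==i) for i in range(1,n) if st[i,4]>=amin]
E
python3 - <<'E'
from h import *
c=cam("top"); im=c["image"]; hsv=cv2.cvtColor(im,cv2.COLOR_RGB2HSV); H,S,V=[hsv[...,i].astype(int) for i in range(3)]
roi=np.zeros(H.shape,bool); roi[145:280,145:212]=1
for nm,m,z in (("blue",(H>95)&(H<130)&(S>120)&(V>60),.012),("yellow",(H>18)&(H<32)&(S>150)&(V>150),.047),("black",(V<50),.084),("black",(V<50),.06)):
    for b in blobs(m&roi): print(nm,b[:3],ray(c,b[0],z)[0].round(4))
m=((H>95)&(H<130)&(S>120)&(V>60)&roi).astype(np.uint8)
p=np.argwhere(m)[:,::-1]; r=cv2.minAreaRect(p.astype(np.float32)); bx=cv2.boxPoints(r)
w=ray(c,bx,.012); print(w.round(4)); print([np.linalg.norm(w[i]-w[i-1]).round(4) for i in range(4)])
big=cv2.resize(im[140:285,130:350],None,fx=3.6,fy=3.6,interpolation=cv2.INTER_CUBIC); cv2.imwrite("pics/c1.png",big[:,:,::-1])
E
```

```text
blue ([181.0, 157.2], 107, [161, 155, 39, 7]) [0.6744 0.1488 0.012 ]
blue ([177.6, 205.6], 487, [158, 183, 40, 42]) [0.5558 0.1519 0.012 ]
blue ([172.7, 266.0], 297, [161, 260, 24, 13]) [0.4131 0.1571 0.012 ]
yellow ([174.3, 212.2], 25, [172, 210, 6, 6]) [0.5375 0.1529 0.047 ]
yellow ([173.1, 235.4], 249, [163, 230, 21, 12]) [0.4844 0.1533 0.047 ]
black ([175.5, 178.2], 174, [170, 167, 12, 25]) [0.611  0.1472 0.084 ]
black ([173.1, 251.3], 23, [168, 250, 11, 3]) [0.4499 0.1452 0.084 ]
black ([175.5, 178.2], 174, [170, 167, 12, 25]) [0.6147 0.1514 0.06  ]
black ([173.1, 251.3], 23, [168, 250, 11, 3]) [0.449  0.1494 0.06  ]
[[0.3992 0.1978 0.012 ]
 [0.6793 0.2001 0.012 ]
 [0.6778 0.105  0.012 ]
 [0.3967 0.1063 0.012 ]]
[np.float64(0.0916), np.float64(0.2801), np.float64(0.0951), np.float64(0.2811)]
```

View pics/c1.png

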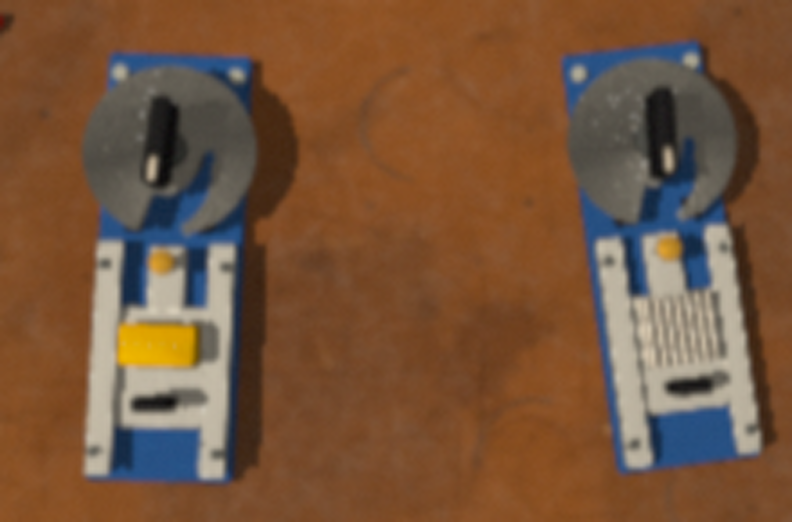

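The crop shows the mouth facing the stud, the bar near dock x, and clear space behind the tab. The sizes agree: plate about 281 x 95 mm, stud about 53 mm ahead of the relay. Next I'll work out the approach.

```bash
cat >> h.py <<'E'
from scipy.spatial.transform import Rotation as Rn
def plan(p,ang):
    "shift (20cm) and turn (rev) in tool axes to TCP p, tool-y at world angle ang, pointing down"
    s=ctrl.get_state(); R=Rn.from_quat(s["tcp_rot"])
    y=np.array([np.cos(ang),np.sin(ang),0]); z=np.array([0,0,-1.]); 
    T=Rn.from_matrix(np.c_[np.cross(y,z),y,z])
    print("turn",((R.inv()*T).as_rotvec()/2/np.pi).round(4),"shift",(R.inv().apply(np.array(p)-s["eef_pos"])/.2).round(4),"at",s["eef_pos"].round(4),"t",s["time"])
E
python3 -c "
from h import *
plan([.49,.152,.24],np.pi/2-.025)"
```

```text
turn [-0.0003 -0.0001 -0.0391] shift [-2.158  -1.9847  0.0241] at [0.1803 0.65   0.2442] t 0.15
```

{"method": "send_rows", "body": {
  "moves": "0 0 0 -0.24 -0.22 0 1; 0 0 0 -0.48 -0.44 0 1; 0 0 0 -0.72 -0.66 0 1; 0 0 0 -0.9 -0.83 0 1; 0 0 0 -1 -0.92 0 1"
}}

```text
time: 0.78
eef_pos: [0.325, 0.4172, 0.245]
tcp_rot: [0.136, 0.991, -0.0, -0.0]
contact_force: [-0.6, -0.2, -0.2]
opening: 1.001
finger_force: 0.0
```

{"method": "send_rows", "body": {
  "moves": "0 0 0 -0.2 -0.18 0 1; 0 0 -0.015 -0.42 -0.39 0 1; 0 0 -0.03 -0.65 -0.6 0 1; 0 0 -0.039 -0.85 -0.78 0 1; 0 0 -0.039 -1 -0.92 0 1; 0 0 -0.039 -1 -0.92 0 1"
}}

```text
time: 1.52
eef_pos: [0.4685, 0.1867, 0.2451]
tcp_rot: [0.015, 1.0, -0.0, -0.0]
contact_force: [-0.5, -0.1, -0.7]
opening: 1.002
finger_force: 0.0
```

```bash
python3 -c "
from h import *
plan([.49,.152,.24],np.pi/2-.025)"
```

```text
turn [-0.     -0.0001 -0.0008] shift [-0.1128 -0.1702  0.0254] at [0.4685 0.1867 0.2451] t 1.525
```

{"method": "send_rows", "body": {
  "moves": "0 0 0 -0.11 -0.17 0 -1; 0 0 0 -0.11 -0.17 0 -1; 0 0 0 -0.11 -0.17 0 -1; 0 0 0 -0.11 -0.17 0 -1",
  "newtons": 40
}}

```text
time: 2.02
eef_pos: [0.4879, 0.1553, 0.2452]
tcp_rot: [0.012, 1.0, 0.0, -0.0]
contact_force: [0.3, -0.1, -0.4]
opening: 0.144
finger_force: 0.0
```

```bash
python3 - <<'E'
from h import *
c=cam("wrist"); cv2.imwrite("pics/w1.png",c["image"][:,:,::-1]); np.save("w1.npy",c,allow_pickle=True); print(c["fovy"],c["cx"],c["cy"],c["extrinsics"].round(3).tolist())
E
```

```text
65.02976377965012 252.8654440039651 194.24542593221705 [[0.025, -0.959, -0.283, 0.416], [1.0, 0.024, 0.008, 0.157], [-0.001, -0.283, 0.959, 0.374], [0.0, 0.0, 0.0, 1.0]]
```

View pics/w1.png

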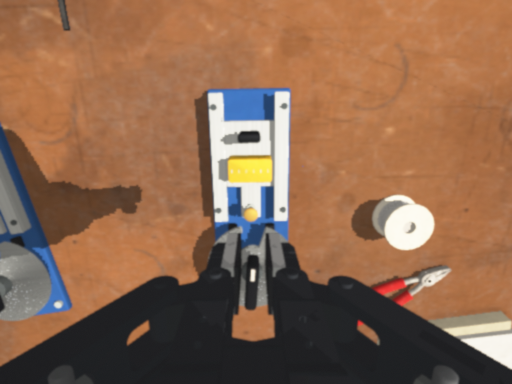

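The wrist view shows the tab near (249,137), the relay (250,170), the stud (251,214), and the plate's front edge at row 89. The bar is between the fingers near (252,283).

```bash
python3 - <<'E'
from h import *
c=np.load("w1.npy",allow_pickle=True).item(); im=c["image"]; hsv=cv2.cvtColor(im,cv2.COLOR_RGB2HSV); H,S,V=[hsv[...,i].astype(int) for i in range(3)]
roi=np.zeros(H.shape,bool); roi[80:225,200:300]=1
for nm,m,z in (("yellow",(H>15)&(H<34)&(S>140)&(V>130),.046),("black",(V<45),.06)):
    for b in blobs(m&roi): print(nm,b[:3],ray(c,b[0],z)[0].round(4))
# plate edges: white rails outer edges at rows
w=(S<60)&(V>150)
for r in (105,130,150,180,205):
    cs=np.where(w[r,200:300])[0]+200; a=ray(c,[[cs[0],r],[cs[-1]+1,r]],.029); print(r,cs[0],cs[-1],a.round(4)[:,:2].tolist(),((a[0]+a[1])/2).round(4)[:2])
bl=(H>95)&(H<130)&(S>120)&(V>60)
rows=[np.where(bl[80:130,u])[0][0]+80 for u in (228,240,260,270)]; print(rows, ray(c,[[228,rows[0]],[270,rows[3]]],.012).round(4))
E
```

```text
yellow ([249.6, 168.5], 1064, [228, 156, 44, 26]) [0.4824 0.1513 0.046 ]
yellow ([249.7, 214.2], 93, [245, 209, 11, 11]) [0.5361 0.1499 0.046 ]
black ([248.8, 133.1], 50, [240, 132, 18, 4]) [0.4426 0.1518 0.06  ]
black ([246.1, 139.7], 24, [239, 138, 18, 3]) [0.4493 0.1488 0.06  ]
105 209 290 [[0.4139, 0.1085], [0.4162, 0.1984]] [0.415  0.1535]
130 210 289 [[0.4408, 0.1078], [0.4431, 0.1976]] [0.4419 0.1527]
150 211 289 [[0.4632, 0.1075], [0.4655, 0.1978]] [0.4644 0.1526]
180 213 288 [[0.4985, 0.1076], [0.5008, 0.197]] [0.4997 0.1523]
205 214 288 [[0.5295, 0.1068], [0.5318, 0.1972]] [0.5307 0.152 ]
[np.int64(90), np.int64(89), np.int64(89), np.int64(89)] [[0.3981 0.1288 0.012 ]
 [0.3982 0.1765 0.012 ]]
```

```bash
python3 -c "
from h import *
plan([.417,.1535,.048],np.pi/2-.016)"
```

```text
turn [ 0.     -0.     -0.0013] shift [ 0.3547 -0.0175  0.9864] at [0.488  0.1552 0.2453] t 2.075
```

{"method": "send_rows", "body": {
  "moves": "0 0 -0.0013 0.2 -0.01 0.1 -1; 0 0 -0.0013 0.355 -0.017 0.3 -1; 0 0 -0.0013 0.355 -0.017 0.55 -1; 0 0 -0.0013 0.355 -0.017 0.8 -1; 0 0 -0.0013 0.355 -0.017 0.93 -1; 0 0 -0.0013 0.355 -0.017 0.985 -1; 0 0 -0.0013 0.355 -0.017 0.985 -1; 0 0 -0.0013 0.355 -0.017 0.985 -1"
}}

```text
time: 3.08
eef_pos: [0.4188, 0.153, 0.0497]
tcp_rot: [0.009, 1.0, 0.0, 0.001]
contact_force: [0.4, -0.3, 0.3]
opening: -0.003
finger_force: 0.0
```

{"method": "send_rows", "body": {
  "moves": "0 0 0 -0.02 0 0 -1; 0 0 0 -0.04 0 0 -1; 0 0 0 -0.06 0 0 -1; 0 0 0 -0.08 0 0 -1; 0 0 0 -0.09 0 0 -1; 0 0 0 -0.1 0 0 -1; 0 0 0 -0.11 0 0 -1; 0 0 0 -0.12 0 0 -1"
}}

```text
time: 4.08
eef_pos: [0.4414, 0.1523, 0.0481]
tcp_rot: [0.009, 1.0, 0.0, -0.0]
contact_force: [-1.8, 0.4, 0.0]
opening: 0.0
finger_force: 1.0
```

Contact has been made at about 2 N. I'll keep pushing, slowly towards the end.

{"method": "send_rows", "body": {
  "moves": "0 0 0 -0.02 0 0 -1; 0 0 0 -0.04 0 0 -1; 0 0 0 -0.06 0 0 -1; 0 0 0 -0.08 0 0 -1; 0 0 0 -0.09 0 0 -1; 0 0 0 -0.1 0 0 -1; 0 0 0 -0.11 0 0 -1; 0 0 0 -0.115 0 0 -1; 0 0 0 -0.115 0 0 -1"
}}

```text
time: 5.2
eef_pos: [0.4647, 0.1518, 0.0483]
tcp_rot: [0.009, 1.0, -0.0, 0.0]
contact_force: [-1.6, 0.1, -1.2]
opening: 0.001
finger_force: 0.8
```

```bash
python3 - <<'E'
from h import *
for n in ("wrist","top"):
    c=cam(n); np.save(n+"2.npy",c,allow_pickle=True)
    im=c["image"]
    if n=="top": im=cv2.resize(im[140:285,140:260],None,fx=4,fy=4,interpolation=cv2.INTER_CUBIC); b=im[:,:,::-1]
    else: a=im[:,:,::-1]
a=a[100:384,60:400]; b=b[:384]
h=max(a.shape[0],b.shape[0]); pad=lambda q:cv2.copyMakeBorder(np.ascontiguousarray(q),0,h-q.shape[0],0,0,cv2.BORDER_CONSTANT)
o=np.hstack([pad(a),pad(b)])[:, :800]; cv2.imwrite("pics/p2.png",o); print(o.shape)
c=np.load("top2.npy",allow_pickle=True).item(); hsv=cv2.cvtColor(c["image"],cv2.COLOR_RGB2HSV); H,S,V=[hsv[...,i].astype(int) for i in range(3)]
roi=np.zeros(H.shape,bool); roi[145:280,145:212]=1
for b in blobs((H>15)&(H<34)&(S>140)&(V>130)&roi): print(b[:3],ray(c,b[0],.046)[0].round(4))
E
```

```text
(384, 800, 3)
([174.8, 198.2], 37, [172, 195, 7, 7]) [0.57   0.1534 0.046 ]
([174.7, 219.3], 151, [164, 215, 22, 13]) [0.5213 0.1515 0.046 ]
```

View pics/p2.png

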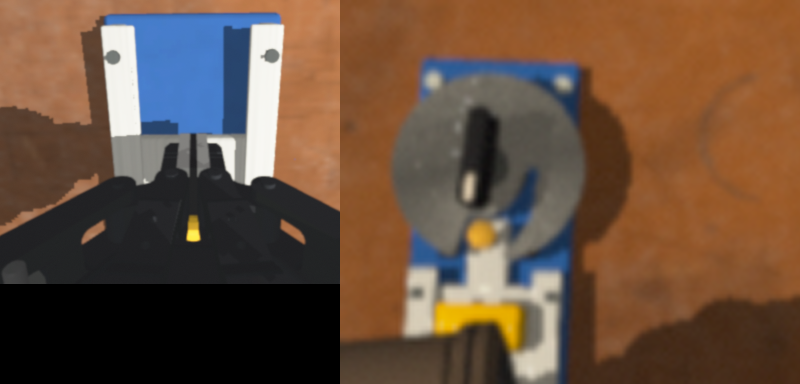

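The stud (right half, about (482,234)) is in the mouth, having moved about 33 mm. The tray should now be at about 0.013–0.018, so I'll push gently on until the wall is felt.

{"method": "send_rows", "body": {
  "moves": "0 0 0 -0.008 0 0 -1; 0 0 0 -0.016 0 0 -1; 0 0 0 -0.02 0 0 -1; 0 0 0 -0.02 0 0 -1"
}}

```text
time: 5.8
eef_pos: [0.4688, 0.1517, 0.0484]
tcp_rot: [0.009, 1.0, -0.0, 0.0]
contact_force: [-1.3, 0.2, 0.5]
opening: -0.004
finger_force: 0.7
```

{"method": "send_rows", "body": {
  "moves": "0 0 0 -0.005 0 0 -1; 0 0 0 -0.01 0 0 -1; 0 0 0 -0.01 0 0 -1"
}}

```text
time: 6.18
eef_pos: [0.4708, 0.1517, 0.0484]
tcp_rot: [0.009, 1.0, -0.0, 0.0]
contact_force: [-1.3, -0.0, -1.5]
opening: 0.003
finger_force: 0.8
```

{"method": "send_rows", "body": {
  "moves": "0 0 0 -0.005 0 0 -1; 0 0 0 -0.01 0 0 -1; 0 0 0 -0.01 0 0 -1"
}}

```text
time: 6.55
eef_pos: [0.4727, 0.1517, 0.0484]
tcp_rot: [0.009, 1.0, 0.0, 0.0]
contact_force: [-1.3, 0.0, -0.2]
opening: -0.0
finger_force: 0.8
```

{"method": "send_rows", "body": {
  "moves": "0 0 0 -0.005 0 0 -1; 0 0 0 -0.01 0 0 -1; 0 0 0 -0.01 0 0 -1"
}}

```text
time: 6.92
eef_pos: [0.4734, 0.1517, 0.0483]
tcp_rot: [0.009, 1.0, -0.0, -0.002]
contact_force: [-5.6, 0.3, 5.2]
opening: -0.001
finger_force: 3.1
```

```bash
python3 - <<'E'
from h import *
c=cam("top"); hsv=cv2.cvtColor(c["image"],cv2.COLOR_RGB2HSV); H,S,V=[hsv[...,i].astype(int) for i in range(3)]
roi=np.zeros(H.shape,bool); roi[145:280,145:212]=1
for b in blobs((H>15)&(H<34)&(S>140)&(V>130)&roi): print(b[:3],ray(c,b[0],.046)[0].round(4))
E
```

```text
([175.0, 194.5], 38, [172, 192, 7, 6]) [0.5787 0.1533 0.046 ]
([175.6, 215.0], 118, [164, 212, 22, 12]) [0.5312 0.1498 0.046 ]
```

The wall was felt (force 5.6 N, stud at x≈0.579), so the tray is at about 0.007 and the cam is still open. Now I'll retreat, rise, and look at the bar from above.

{"method": "send_rows", "body": {
  "moves": "0 0 0 0.05 0 0 -1; 0 0 0 0.1 0 0 -1; 0 0 0 0.1 0 -0.2 -1; 0 0 0 0.1 0 -0.45 -1; 0 0 0 0.0 0 -0.7 0.5; 0 0 0 -0.2 0 -0.85 1; 0 0 0 -0.45 0 -0.95 1; 0 0 0 -0.7 0 -0.98 1; 0 0 0 -0.9 0 -0.98 1; 0 0 0 -0.98 0 -0.98 1; 0 0 0 -0.98 0 -0.98 1; 0 0 0 -0.98 0 -0.98 1"
}}

```text
time: 8.48
eef_pos: [0.6697, 0.1484, 0.2441]
tcp_rot: [0.009, 1.0, -0.0, -0.0]
contact_force: [1.1, -0.4, 0.2]
opening: 1.001
finger_force: 0.0
```

```bash
python3 - <<'E'
from h import *
c=cam("wrist"); im=c["image"]; cv2.imwrite("pics/w3.png",im[:,:,::-1]); np.save("w3.npy",c,allow_pickle=True)
hsv=cv2.cvtColor(im,cv2.COLOR_RGB2HSV); H,S,V=[hsv[...,i].astype(int) for i in range(3)]
uv=lambda: None
roi=np.zeros(H.shape,bool); roi[60:200,190:320]=1
for b in blobs((V<50)&roi):
    p=np.argwhere(b[3])[:,::-1].astype(np.float32); print("black",b[:3],cv2.minAreaRect(p),ray(c,b[0],.084)[0].round(4))
for b in blobs((H>15)&(H<34)&(S>140)&(V>130)): print("yel",b[:3],ray(c,b[0],.046)[0].round(4))
print(c["extrinsics"][:3,3], ctrl.get_state()["eef_pos"])
E
```

```text
black ([253.3, 124.5], 632, [246, 92, 17, 58]) ((253.38623046875, 120.36551666259766), (14.44991397857666, 57.799652099609375), 4.763641834259033) [0.6144 0.1492 0.084 ]
yel ([253.7, 29.6], 1430, [229, 14, 50, 34]) [0.5265 0.1512 0.046 ]
yel ([253.9, 85.3], 129, [247, 80, 15, 12]) [0.5776 0.1505 0.046 ]
[0.59728056 0.14943607 0.37263002] [0.66963727 0.14842712 0.24432726]
```

View pics/w3.png

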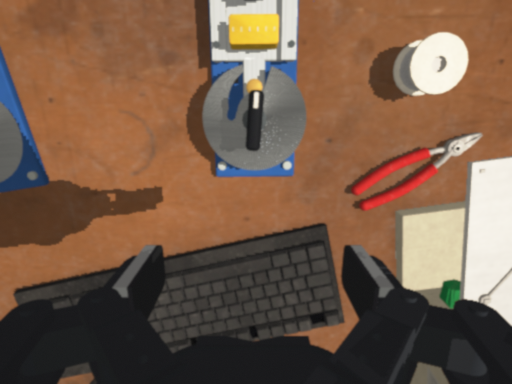

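The disc is centred at about (254,118) with a radius of about 51 px. The bar runs from (256,92) to (252,150), and the stud is in the mouth at (254,85). The yellow relay and tray are well forward.

```bash
python3 - <<'E'
from h import *
c=np.load("w3.npy",allow_pickle=True).item(); g=cv2.cvtColor(c["image"],cv2.COLOR_RGB2GRAY)
k=cv2.HoughCircles(cv2.GaussianBlur(g,(5,5),1)[40:200,180:330],cv2.HOUGH_GRADIENT,1.5,60,param1=80,param2=25,minRadius=44,maxRadius=58); k=k[0]+[180,40,0]; print(k)
print(ray(c,k[0,:2],.038), 2*k[0,2]*(c["extrinsics"][2,3]-.038)/(192/np.tan(np.radians(c["fovy"]/2))))
print(ray(c,[253.4,120.4],.084), ray(c,[[256,92],[252,150]],.084))
plan([.6125,.150,.12],np.pi/2-.083)
plan([.6125,.150,.066],np.pi/2-.083)
E
```

```text
[[254.25       115.75        52.09999847]]
[[0.60797911 0.15038841 0.038     ]] 0.11576242266635087
[[0.61068777 0.14939419 0.084     ]] [[0.58565905 0.15220241 0.084     ]
 [0.63821749 0.14756201 0.084     ]]
turn [-0.     -0.      0.0105] shift [0.2856 0.0029 0.6217] at [0.6696 0.1484 0.2443] t 8.525
turn [-0.     -0.      0.0105] shift [0.2855 0.0029 0.8917] at [0.6696 0.1484 0.2443] t 8.525
```

{"method": "send_rows", "body": {
  "moves": "0 0 0.0105 0.15 0 0.1 0.3; 0 0 0.0105 0.293 0.003 0.25 0; 0 0 0.0105 0.293 0.003 0.5 0; 0 0 0.0105 0.293 0.003 0.7 0; 0 0 0.0105 0.293 0.003 0.82 0; 0 0 0.0105 0.293 0.003 0.885 0; 0 0 0.0105 0.293 0.003 0.885 0; 0 0 0.0105 0.293 0.003 0.885 0",
  "newtons": 30
}}

```text
time: 9.52
eef_pos: [0.6129, 0.15, 0.069]
tcp_rot: [0.042, 0.999, 0.0, 0.001]
contact_force: [0.2, 0.4, 0.3]
opening: 0.496
finger_force: 0.0
```

{"method": "send_rows", "body": {
  "moves": "0 0 0 0 0 0 -1; 0 0 0 0 0 0 -1; 0 0 0 0 0 0 -1; 0 0 0 0 0 0 -1; 0 0 0 0 0 0 -1",
  "newtons": 30
}}

```text
time: 10.15
eef_pos: [0.6128, 0.1505, 0.0687]
tcp_rot: [0.042, 0.999, 0.001, 0.001]
contact_force: [-0.4, 2.4, 4.9]
opening: 0.162
finger_force: 32.8
```

The bar is gripped: opening 13.8 mm against the 14 mm bar. Turning clockwise now.

{"method": "send_rows", "body": {
  "moves": "0 0 0.012 0 0 0 -1; 0 0 0.025 0 0 0 -1; 0 0 0.04 0 0 0 -1; 0 0 0.055 0 0 0 -1; 0 0 0.07 0 0 0 -1; 0 0 0.085 0 0 0 -1; 0 0 0.1 0 0 0 -1; 0 0 0.1 0 0 0 -1"
}}

```text
time: 11.15
eef_pos: [0.6125, 0.1499, 0.0687]
tcp_rot: [0.349, 0.937, 0.0, 0.001]
contact_force: [-1.5, 1.5, 6.5]
opening: 0.153
finger_force: 33.0
```

```bash
python3 - <<'E'
from h import *
s=ctrl.get_state(); print(s["wrist_torque"],s["contact_force"],s["qpos"].round(2))
c=cam("top"); hsv=cv2.cvtColor(c["image"],cv2.COLOR_RGB2HSV); H,S,V=[hsv[...,i].astype(int) for i in range(3)]
roi=np.zeros(H.shape,bool); roi[145:280,145:212]=1
for b in blobs((H>15)&(H<34)&(S>140)&(V>130)&roi): print(b[:3],ray(c,b[0],.046)[0].round(4))
E
```

```text
[ 0.12801558  0.26971302 -0.09169654] [-1.46114813  1.49084472  6.52986887] [ 0.08  0.38  1.8  -0.    0.96 -0.78]
([179.1, 219.9], 90, [171, 213, 15, 11]) [0.5201 0.1413 0.046 ]
```

{"method": "send_rows", "body": {
  "moves": "0 0 0.015 0 0 0 -1; 0 0 0.03 0 0 0 -1; 0 0 0.045 0 0 0 -1; 0 0 0.06 0 0 0 -1; 0 0 0.075 0 0 0 -1; 0 0 0.09 0 0 0 -1; 0 0 0.1 0 0 0 -1; 0 0 0.107 0 0 0 -1; 0 0 0.112 0 0 0 -1; 0 0 0.112 0 0 0 -1"
}}

```text
time: 12.45
eef_pos: [0.6119, 0.1496, 0.0687]
tcp_rot: [0.65, 0.76, -0.001, -0.0]
contact_force: [-3.1, 0.4, 8.1]
opening: 0.161
finger_force: 33.2
```

```bash
python3 -c "
from h import *
s=ctrl.get_state(); print(s['wrist_torque'],s['contact_force'],2*np.arctan2(s['tcp_rot'][0],s['tcp_rot'][1]))"
```

```text
[-0.01772361  0.62536361 -0.08547392] [-3.08378926  0.37915328  8.13976844] 1.4154143809282742
```

{"method": "send_rows", "body": {
  "moves": "0 0 0.004 0 0 0 -1; 0 0 0.008 0 0 0 -1; 0 0 0.012 0 0 0 -1; 0 0 0.012 0 0 0 -1"
}}

```text
time: 12.95
eef_pos: [0.6119, 0.1495, 0.0687]
tcp_rot: [0.676, 0.737, -0.001, 0.001]
contact_force: [-4.1, 1.3, 8.5]
opening: 0.162
finger_force: 40.9
```

```bash
python3 -c "
from h import *
s=ctrl.get_state(); print(s['wrist_torque'],s['contact_force'],2*np.arctan2(s['tcp_rot'][0],s['tcp_rot'][1]))"
```

```text
[0.00324331 0.58223733 0.82661464] [-4.11678658  1.29023703  8.4512023 ] 1.4856725740825096
```

The torque jump to 0.83 N m means the stop has been reached. I'll ease off, release, rise and look.

{"method": "send_rows", "body": {
  "moves": "0 0 -0.006 0 0 0 -1; 0 0 -0.006 0 0 0 0; 0 0 -0.006 0 0 0 0.3; 0 0 -0.006 0 0 0 0.3; 0 0 -0.006 0 0 0 0.3; 0 0 -0.006 0 0 -0.2 0.3; 0 0 -0.006 0 0 -0.45 0.3; 0 0 -0.006 0 0 -0.7 0.3; 0 0 -0.006 0 0 -0.9 0.3; 0 0 -0.006 0 0 -0.9 0.3"
}}

```text
time: 14.2
eef_pos: [0.6142, 0.15, 0.2526]
tcp_rot: [0.664, 0.747, 0.003, 0.003]
contact_force: [0.3, 0.1, -0.3]
opening: 0.647
finger_force: 0.0
```

{"method": "send_rows", "body": {
  "moves": "0 0 0 -0.25 0 0 1; 0 0 0 -0.5 0 0 1; 0 0 0 -0.75 0 0 1; 0 0 0 -0.9 0 0 1; 0 0 0 -0.9 0 0 1; 0 0 0 -0.9 0 0 1"
}}

```text
time: 14.95
eef_pos: [0.6324, -0.0282, 0.2459]
tcp_rot: [0.664, 0.747, -0.0, -0.001]
contact_force: [0.0, 0.3, 0.5]
opening: 0.998
finger_force: 0.0
```

```bash
python3 - <<'E'
from h import *
c=cam("top"); hsv=cv2.cvtColor(c["image"],cv2.COLOR_RGB2HSV); H,S,V=[hsv[...,i].astype(int) for i in range(3)]
roi=np.zeros(H.shape,bool); roi[145:280,145:212]=1
for b in blobs((H>15)&(H<34)&(S>140)&(V>130)&roi): print(b[:3],ray(c,b[0],.046)[0].round(4))
im=cv2.resize(c["image"][140:285,130:350],None,fx=3.6,fy=3.6,interpolation=cv2.INTER_CUBIC); cv2.imwrite("pics/t4.png",im[:,:,::-1])
s=ctrl.get_state(); print(s["eef_pos"],s["time"])
E
```

```text
([175.5, 192.0], 36, [173, 189, 6, 7]) [0.5845 0.1524 0.046 ]
([174.3, 214.7], 254, [164, 209, 22, 12]) [0.5318 0.1528 0.046 ]
[ 0.63257296 -0.02781889  0.24625261] 15.0
```

View pics/t4.png

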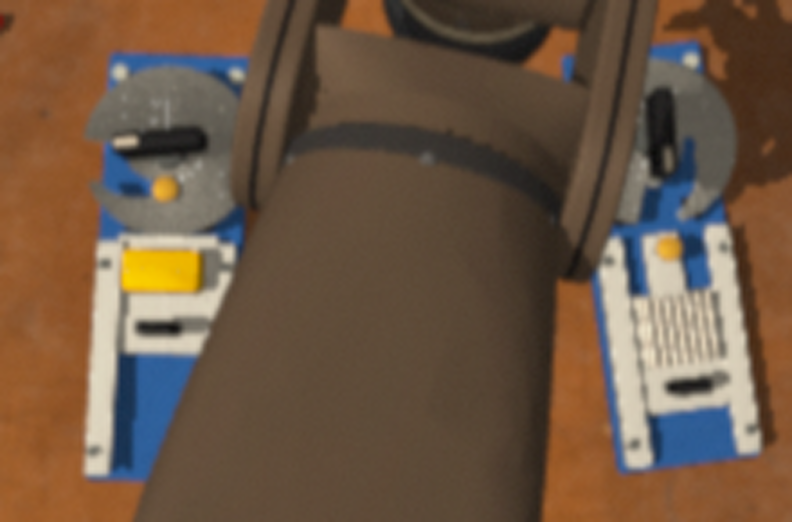

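The cam has turned about 83° with its mouth facing left and the bar lying across the dock. The stud is held in the slot at (165,188), now at x=0.5845, where home is expected. The heat-sink dock is unchanged and the arm is clear, so I'm handing in.

```bash
python3 -c "
from plant import ctrl
print(ctrl.sign_off())"
```

```text
the job is handed in; nothing more can be done
None
```

I handed the job in at about 15 s: the relay tray was pushed in and drawn home, its cam turned clockwise to the stop and was released, and the heat-sink dock was left alone; the hand-in gave no verdict, so success rests on my last camera view.

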